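# Slide the roll board out over the end of the dough block

### The job

Slide the thin plywood board, with the two rolls lying on it, along the dough block until 40 mm of it hangs out over the block's right-hand end (right as seen from the robot), square to that end and over no other side, so that a colleague can get a hand under it. Push it along with the fingertips: never pick it up or tip it, do not touch the two rolls, which must still lie on the board at the end, and leave everything else where it stands. Then move clear.

Things in the scene. Friction and masses are not known exactly. Their poses are not given: they have to be found in the camera images.
- block: dough block, a thick slab of medium-brown hardwood strips with thin dark glue lines, fixed on the steel table, 360 (its x, away from the robot) x 480 (its y, to the robot's left) x 60 mm high. Origin: centre of its underside. It may stand turned by up to about 14 degrees.
- block_end (a point): middle of the upper edge of the block's right-hand end (its -y end), 60 mm above the table; axes as the block's: -y points outward over the end
- board: thin flat loose board of light plywood, 150 (its x) x 240 (its y) x 8 mm, about 0.13 to 0.27 kg, lying flat on the block and turned up to about 13 degrees from square to it. Origin: centre of its underside. Its -y end is the one nearer the block's right-hand end.
- board_front (a point): middle of the board's leading short end (its -y end), half-way up its 8 mm thickness; axes as the board's
- board_back (a point): middle of the board's trailing short end (its +y end), half-way up its thickness: a good place to push; at least 55 mm of bare block lies behind it
- ring_roll: loose golden ring-shaped roll, 94 mm across, 32 mm high, lying on the board's leading half. Origin: centre of its underside.
- bun: loose darker round bun, 74 mm across, 38 mm high, lying on the board's trailing half; its side is 20 mm or more from the board's trailing end. Origin: centre of its underside.
- shaker: aluminium flour shaker, 66 mm across, 106 mm high, standing on the block near its far side. Origin: centre of its underside. Bystander.
- brush: flat pastry brush lying on the block near its far side, 42 mm wide and 16 mm high, reaching about 110 mm either way along its y (handle to +y). Origin: underside, near the middle of its length. Bystander.
- scraper: bench scraper lying on the table left of the block: dark steel blade 85 (its x) x 150 mm with a blue grip 28 x 152 x 25 mm. Origin: underside, near the grip. Bystander.
- loaf_a: brown tin loaf, 204 (its x) x 108 x 111 mm high, on the table to the right. Origin: centre of its underside. Bystander.
- loaf_b: second brown tin loaf of the same size, on the table farther right. Origin: centre of its underside. Bystander.
Mind the look-alikes: they are no part of the job. What is shaped like the bun but turquoise is not meant.

How it is judged (in metres and radians):
At the end, for the whole second after the job is handed in: The board lies flat and still on the block, 30 to 50 mm of it (measured at the middle of its leading end) beyond the block's right-hand end, within 0.09 rad of square to that end and not hanging over the near or far side; both rolls lie flat on the board (y of board_front in the frame of block_end between -0.05 and -0.03 m and angle between the y axis of board and the y axis of block, either way round below 0.09 rad and x of board in the frame of block between -0.105 and 0.105 m and z of board in the frame of block between 0.056 and 0.064 m and angle between board's own z axis and vertical below 0.04 rad and linear speed of board below 0.01 m/s and z of ring_roll in the frame of board between 0.003 and 0.014 m and angle between each of ring_roll, bun's own z axis and vertical below 0.15 rad and z of bun in the frame of board between 0.003 and 0.014 m); the robot touches nothing.
It fails at once if the board was lifted or tipped (z of board in the frame of block above 0.072 m or z of board in the frame of block below 0.05 m or angle between board's own z axis and vertical above 0.12 rad).
It fails at once if a roll on the board was touched by the robot (contact force between any of the fingers, the arm and ring_roll above 0.3 N or contact force between any of the fingers, the arm and bun above 0.3 N).
It fails at once if a bystander was moved by more than 15 mm (distance of any of shaker, brush, scraper, loaf_a, loaf_b from where it was at the start of the episode above 0.015 m).
It also fails if it takes over 43 s, if anything falls off the work surface, if the arm or the gripper's body presses on something with over 40 N, if the wrist force passes 120 N, or if a joint passes its speed limit or range.

### The arm

A 7-joint arm with a two-finger parallel gripper is mounted at the origin on the work surface. World frame = base frame: x ahead of the robot, y to its left, z up, the work surface at z = 0. Lengths are in mm, angles in rad, forces in N, time in s.
With the tool pointing down it reaches from about 400 to 900 mm from the base axis. Payload 5.6 kg.
Tool frame: the origin (TCP) lies midway between the tips of the shut fingers; the grasp point (between the pads) lies 19 mm behind it; z points along the fingers, y is the line along which they close (so a half turn about z gives the same grasp; the last joint's range is limited). The gripper opens to 92 mm and grips with 3 to 60 N. Pads are 20 mm wide; open, the fingers measure 128 mm over their backs; the gripper's body (75 mm by 189 mm) begins 69 mm behind the grasp point.
Start: joints at [-1.147, 0.468, -0.012, 1.603, 0.006, 1.071, -0.056], TCP at [292.56, 580.446, 214.592] pointing down, gripper open.
Joint ranges: [-2.53, 2.53], [-0.31, 2.02], [-1.57, 1.55], [0.28, 2.44], [-1.29, 4.43], [0.15, 1.84], [-2.92, 2.92]. Speed limits (rad/s): [2.57, 2.57, 3.14, 3.14, 3.14, 3.14, 3.14].

### API

Orientations are given as a rotation vector (axis times angle).
In Python, from cell import robot, grip, kin, viewer gives the robot as it stands. Calls block until the motion is done:
- robot.movep(position, orientation): joint-space move of the TCP to a pose.
- robot.servo_line(position, feed=150, rotation=None): straight line of the TCP; rotation=None keeps the orientation; feed is the mean speed in mm/s.
- robot.goto_joints(angles): joint-space move.
- grip(opening, newtons=None): opening from 0.0 (shut) to 1.0 (fully open); newtons is the grip in N (None keeps the last); returns when the fingers have stopped.
- robot.hold(seconds).
- kin.ik(position, orientation): joint angles nearest the present ones, or None.
- robot.observe(): the state.
- viewer.read_camera(name): name is "side" or "top"; returns the picture (384x512x3 uint8, red, green, blue); there is no depth.
- viewer.camera_info(name): a dict with "camera_matrix" (3x3 intrinsics, pixels), "k1" (the pictures are not rectified: a ray, as slopes to the right and down, at radius r is drawn at 1 + k1 r^2 times it, then the intrinsics apply), "R" (3x3) and "t" (3): a world point X has camera coordinates R X + t. Camera axes: x right, y down, z forward; pixel columns grow to the right and rows downward; lengths in mm; the calibration is good to about 2 mm. A picture is of the moment at which its call begins. camera_info takes no time and is no camera call.
A pose or a line that the arm cannot do raises robot.IKError and nothing moves.
- robot.job_done(): hands the job in; it is judged then, once.
Trained networks look in the newest picture that a camera, given by its name, has taken for a name from the list of things; names that differ only in an ending like _2 or _b are one class to them, and where a whole thing is asked for, a point or a joint stands for the part that bears it (a point fixed in the world has none). Each returns a list of dicts, best first, with "confidence" (0 to 1); they miss things now and then, are a little off and sometimes report something else, mostly with a low value. They report only what shows in the picture. A call takes as long as a camera call. They do not tell look-alikes from the thing itself.
- viewer.silhouettes(name, camera): "mask" (384x512 bool, what is visible of it).
- viewer.pinpoint(name, camera): "at" ([x, y, z] in mm, in the coordinates of the camera as it stood for that picture, good to about 4 mm: a listed point, or the origin of a listed thing).
The state is a dict: "t": time; "joints": joint angles; "joint_velocities": joint speeds; "joint_torque": joint torques, N m; "tcp_pos": TCP position; "tcp_rot": TCP orientation; "contact_force": force on the tool from outside, world axes, zero at the start; "wrist_torque": the same for the moment, N m; "grip_width": opening from 0.0 (shut) to 1.0 (fully open); "grip_force": force on a finger pad.
Only numpy, scipy, OpenCV 4.12 (cv2) and the standard library are available. Lean on these libraries where they do the work, as an engineer would, in place of code of your own. Each camera call takes 0.05 s, during which the arm holds its last target. There are 200 camera calls.

## Working session

There is one attempt and no reset: what is moved stays moved. The work goes in short steps, each a Python script; the robot and the scene stay as the last script left them, time stands still between calls to the robot, and variables do not carry over. Pictures are saved under pics/ and viewed, at most 10 in all, crops included, and the job is handed in when it is done.

```bash
ls; mkdir -p pics
cat > h.py <<'E'
import numpy as np, cv2
from cell import robot, grip, kin, viewer
def cam(n):
    c=viewer.camera_info(n); return np.array(c["camera_matrix"]),c["k1"],np.array(c["R"]),np.array(c["t"])
def world(p,n):
    K,k,R,t=cam(n); return R.T@(np.array(p)-t)
def onplane(uv,n,z):
    K,k,R,t=cam(n)
    uv=np.array(uv,float).reshape(-1,1,2)
    s=cv2.undistortPoints(uv,K,np.array([k,0,0,0.])).reshape(-1,2)
    d=np.c_[s,np.ones(len(s))]@R; c=-R.T@t
    return c+d*((z-c[2])/d[:,2])[:,None]
def proj(X,n):
    K,k,R,t=cam(n)
    return cv2.projectPoints(np.array(X,float).reshape(-1,1,3),cv2.Rodrigues(R)[0],t,K,np.array([k,0,0,0.]))[0].reshape(-1,2)
def save(n,f):
    im=viewer.read_camera(n)[:,:,::-1]; cv2.imwrite(f,im); return im
E
python3 - <<'E'
from h import *
ims=[save(n,f'pics/{n}0.png') for n in('top','side')]
for n in('top','side'):
    K,k,R,t=cam(n); print(n,K.round(0).tolist(),k,(-R.T@t).round(0))
    for o in ['block','block_end','board','board_front','board_back','ring_roll','bun','shaker','brush','scraper','loaf_a']:
        print(o,[(round(d['confidence'],2),world(d['at'],n).round(0).tolist()) for d in viewer.pinpoint(o,n)])
    for o in ['board','block','bun']:
        for d in viewer.silhouettes(o,n)[:2]:
            m=d['mask'].astype(np.uint8); r=cv2.minAreaRect(cv2.findNonZero(m)); print('sil',o,round(d['confidence'],2),m.sum(),np.round(cv2.boxPoints(r)).tolist())
s=robot.observe(); print(s['t'],s['tcp_rot'])
E
```

```text
pics
top [[496.0, 0.0, 249.0], [0.0, 496.0, 190.0], [0.0, 0.0, 1.0]] -0.1175200107195597 [ 290.  -16. 1895.]
block [(0.76, [572.0, 2.0, 3.0])]
block_end [(0.56, [590.0, -230.0, 61.0])]
board [(0.59, [517.0, -63.0, 59.0])]
board_front [(0.85, [522.0, -185.0, 61.0])]
board_back [(0.81, [528.0, 60.0, 66.0])]
ring_roll []
bun [(0.83, [677.0, -323.0, 2.0]), (0.78, [304.0, 180.0, -3.0]), (0.74, [532.0, -24.0, 63.0]), (0.63, [282.0, -237.0, 3.0]), (0.41, [522.0, -185.0, 61.0]), (0.26, [698.0, 142.0, 58.0])]
shaker [(0.67, [699.0, 143.0, 59.0]), (0.48, [575.0, 3.0, 4.0])]
brush [(0.7, [720.0, -92.0, 62.0])]
scraper [(0.86, [434.0, 493.0, 1.0])]
loaf_a [(0.68, [366.0, -489.0, 0.0]), (0.55, [589.0, -530.0, 3.0])]
sil board 0.86 1780 [[229.0, 207.0], [230.0, 166.0], [295.0, 168.0], [294.0, 208.0]]
sil block 0.58 8817 [[173.0, 134.0], [303.0, 121.0], [312.0, 218.0], [182.0, 230.0]]
sil bun 0.76 264 [[316.0, 148.0], [328.0, 136.0], [340.0, 148.0], [328.0, 160.0]]
sil bun 0.56 309 [[242.0, 175.0], [260.0, 175.0], [260.0, 194.0], [242.0, 194.0]]
side [[363.0, 0.0, 254.0], [0.0, 363.0, 186.0], [0.0,
[... 436 characters left out ...]
0, 68.0]), (0.82, [278.0, -242.0, 2.0]), (0.77, [675.0, -324.0, -2.0]), (0.47, [300.0, 179.0, -7.0]), (0.41, [586.0, -526.0, 0.0])]
shaker [(0.61, [696.0, 143.0, 57.0])]
brush [(0.65, [718.0, -96.0, 57.0])]
scraper [(0.56, [427.0, 488.0, -3.0])]
loaf_a [(0.91, [361.0, -484.0, -0.0]), (0.62, [586.0, -529.0, -1.0])]
sil board 0.85 1571 [[235.0, 178.0], [284.0, 174.0], [288.0, 226.0], [239.0, 230.0]]
sil block 0.76 7973 [[212.0, 154.0], [330.0, 135.0], [347.0, 241.0], [229.0, 260.0]]
sil bun 0.77 278 [[252.0, 180.0], [272.0, 180.0], [272.0, 196.0], [252.0, 196.0]]
sil bun 0.72 455 [[309.0, 269.0], [325.0, 253.0], [342.0, 270.0], [326.0, 286.0]]
1.5 [7.26703160e-01 3.05637233e+00 4.68628527e-05]
```

View pics/top0.png

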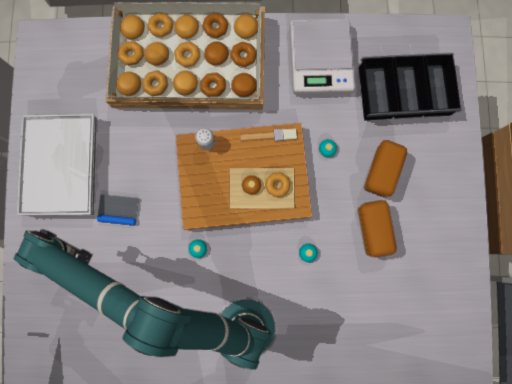

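View pics/side0.png

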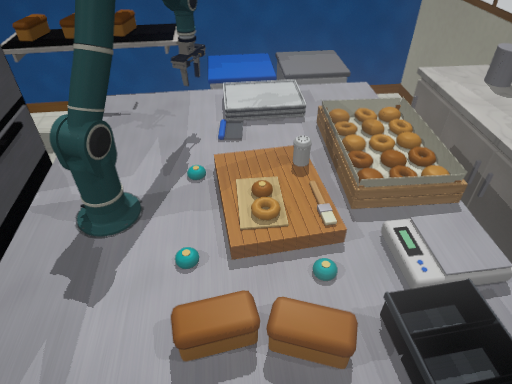

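The bun on the board is the brown one at top (251,185) and side (262,188). The three turquoise bun-shaped items, at top (328,148), (198,249) and (309,253), lie on the table and aren't meant. Next I measure the edges precisely and confirm with one enlarged crop.

```bash
cat > meas.py <<'E'
from h import *
from scipy.optimize import least_squares
# fit a rectangle of known size to the strongest edges along its outline (top surface height z)
def fit(n,im,p0,size,z,sides,span=(-.9,.9),reach=9):
    """p=(x,y,th); sides: list of (axis,sign). Finds max-gradient edge along each normal, robust LSQ."""
    g=cv2.GaussianBlur(cv2.cvtColor(im,cv2.COLOR_BGR2LAB).astype(np.float32),(0,0),.8)
    p=np.array(p0,float); h=np.array(size)/2
    for it,rc in enumerate((reach*1.6,reach,reach*.6,reach*.6)):
        c,s=np.cos(p[2]),np.sin(p[2]); R=np.array([[c,-s],[s,c]]); obs=[]
        offs=np.arange(-rc,rc+.1,.5)
        for ax,sg in sides:
            for u in np.linspace(*span,40):
                l=np.zeros((len(offs),2)); l[:,ax]=sg*h[ax]+offs; l[:,1-ax]=u*h[1-ax]
                w=np.c_[l@R.T+p[:2],np.full(len(offs),z)]
                q=proj(w,n).astype(np.float32)
                v=cv2.remap(g,q[:,:1],q[:,1:],cv2.INTER_LINEAR)[:,0]
                d=np.linalg.norm(v[6:]-v[:-6],axis=1); k=d.argmax()
                obs.append((ax,sg,*w[k+3,:2],d[k]))
        o=np.array(obs); o=o[o[:,4]>.4*np.median(o[:,4])]; ax=o[:,0].astype(int)
        def res(p):
            c,s=np.cos(p[2]),np.sin(p[2]); l=(o[:,2:4]-p[:2])@np.array([[c,-s],[s,c]])
            return o[:,1]*l[np.arange(len(o)),ax]-h[ax]
        r=least_squares(res,p,loss='soft_l1',f_scale=1.); p=r.x
    return p,np.median(np.abs(r.fun))
def draw(n,im,p,size,z,col):
    h=np.array(size)/2;c,s=np.cos(p[2]),np.sin(p[2])
    l=np.array([[1,1],[1,-1],[-1,-1],[-1,1]])*h@np.array([[c,s],[-s,c]])+p[:2]
    cv2.polylines(im,[np.round(proj(np.c_[l,[z]*4],n)*16).astype(int)],True,col,1,cv2.LINE_AA,4)
def rel(b,d):
    c,s=np.cos(b[2]),np.sin(b[2]); f=lambda q:np.array([[c,s],[-s,c]])@(q-b[:2])
    fr=d[:2]-120*np.array([-np.sin(d[2]),np.cos(d[2])])
    return dict(over=-240-f(fr)[1],x=f(d[:2])[0],ang=d[2]-b[2])
E
python3 - <<'E'
from meas import *
for n in('top','side'):
    im=cv2.imread(f'pics/{n}0.png')
    al=[(0,1),(0,-1),(1,1),(1,-1)]
    bs=[(1,-1),(1,1),(0,1)] if n=='top' else [(1,-1),(0,-1),(1,1)]
    b,e=fit(n,im,(570,4,.09),(360,480),60,bs); d,e2=fit(n,im,(518,-62,.02),(150,240),68,al,reach=6)
    print(n,b.round(3),e.round(2),d.round(3),e2.round(2),rel(b,d))
    vis=cv2.resize(im,None,fx=1,fy=1); draw(n,vis,b,(360,480),60,(255,0,0)); draw(n,vis,d,(150,240),68,(0,0,255))
    o=vis[110:240,165:320] if n=='top' else vis[130:265,200:355]
    cv2.imwrite(f'pics/fit_{n}.png',cv2.resize(np.hstack([o,(im[110:240,165:320] if n=='top' else im[130:265,200:355])]),None,fx=2.5,fy=2.5,interpolation=cv2.INTER_CUBIC))
E
```

```text
top [5.69968e+02 6.04700e+00 8.80000e-02] 0.93 [ 5.21755e+02 -6.41170e+01 -1.10000e-02] 0.75 {'over': np.float64(-54.919611335368245), 'x': np.float64(-54.18244819926699), 'ang': np.float64(-0.0986181014558883)}
side [5.6834e+02 7.2880e+00 9.1000e-02] 0.95 [ 5.18547e+02 -6.36390e+01 -4.00000e-03] 0.88 {'over': np.float64(-54.40173758431732), 'x': np.float64(-56.00302478107691), 'ang': np.float64(-0.09447730925760299)}
```

View pics/fit_top.png

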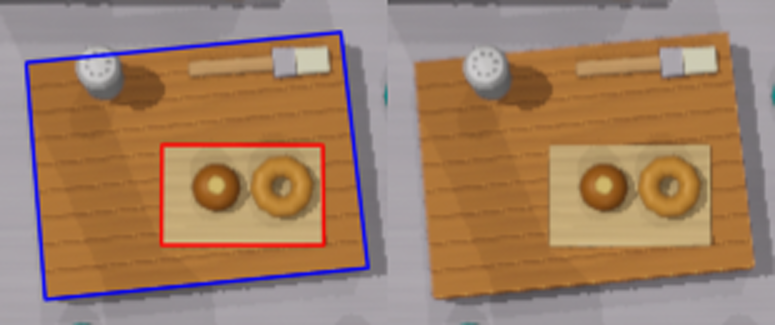

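View pics/fit_side.png

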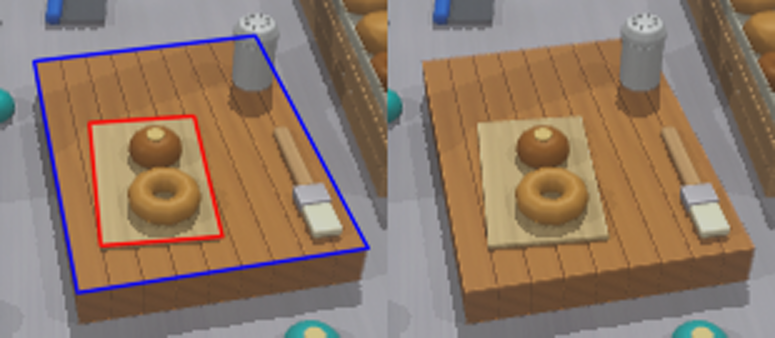

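Both fits sit on the real edges. The block is at about (569,7) turned 0.09 rad, and the board at about (520,-64). The board's front is 55 mm inside the end and 0.097 rad off square. The brown bun and golden ring are on the board, which settles which bun is meant. I'll push with both open fingertips, held parallel to the block end, on the trailing edge so that the push also squares the board.

```bash
cat >> meas.py <<'E'
from scipy.spatial.transform import Rotation
B=np.array([569.2,6.7,.0895]); c_,s_=np.cos(B[2]),np.sin(B[2])
W=lambda x,y,z:[B[0]+c_*x-s_*y,B[1]+s_*x+c_*y,z]
Q=Rotation.from_matrix(np.array([[-s_,c_,0],[c_,s_,0],[0,0,-1]]).T).as_rotvec()
Q=Rotation.from_matrix(np.column_stack([[-s_,c_,0],[c_,s_,0],[0,0,-1]])).as_rotvec()
def st(m):
    s=robot.observe(); l=np.array(s['tcp_pos'])[:2]-B[:2]
    print(m,round(s['t'],2),'blk',round(c_*l[0]+s_*l[1],1),round(-s_*l[0]+c_*l[1],1),'z',round(s['tcp_pos'][2],1),'F',np.round(s['contact_force'],1),round(s['grip_width'],2))
E
sed -i '/np.array(\[\[-s_,c_,0\],\[c_,s_,0\],\[0,0,-1\]\]).T/d' meas.py
python3 - <<'E'
from meas import *
print(kin.ik(W(-50,88,200),Q), kin.ik(W(-50,88,63),Q), kin.ik(W(-50,-40,63),Q))
robot.movep(W(-50,88,200),Q); st('above')
robot.servo_line(W(-50,88,75),150); st('75')
robot.servo_line(W(-50,88,63),30); st('down')
for y in (60,30):
    robot.servo_line(W(-50,y,63),30); st('push')
save('top','pics/top1.png'); save('side','pics/side1.png')
a=cv2.imread('pics/top1.png')[100:260,150:340]; b=cv2.imread('pics/side1.png')[100:260,190:380]
cv2.imwrite('pics/mid1.png',cv2.resize(np.hstack([a,b]),None,fx=2.1,fy=2.1,interpolation=cv2.INTER_CUBIC))
E
```

```text
[-0.61505508  0.27142037  0.44636139  1.95928067 -0.14367206  0.94130769
 -0.00857979] [-0.54566362  0.48522655  0.38019877  2.0503206  -0.28767353  0.65613244
  0.11392111] [-0.35387036  0.50206199  0.45120631  2.04213572 -0.34475757  0.66988333
  0.41168106]
above 3.44 blk -49.9 89.6 z 199.9 F [ 0.2 -0.  -0.2] 1.0
75 4.42 blk -49.3 88.1 z 75.7 F [ 0.4  0.4 -0.1] 1.0
down 4.97 blk -50.1 87.9 z 62.9 F [-0.  -0.2 -0.1] 1.0
push 6.06 blk -50.1 60.0 z 63.0 F [-0.9  0.5  0.9] 1.0
push 7.21 blk -49.9 29.7 z 63.0 F [-0.9  0.3  0.6] 1.0
```

View pics/mid1.png

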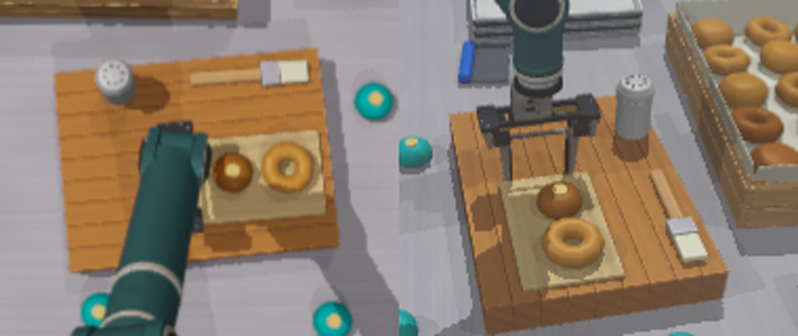

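The picture shows both fingertips on the trailing edge and the board squared to the block. Both rolls are in place and untouched. I'll push on to just short of the goal and measure there.

Run:
```python
from meas import *
robot.servo_line(W(-50,-16,63),30); st('push')
robot.hold(.2)
for n,sd in(('top',[(1,-1),(0,1),(0,-1)]),('side',[(1,-1),(0,1),(0,-1)])):
    im=save(n,f'pics/{n}2.png').copy()
    x,y,_=W(-55,-146,0)
    d,e=fit(n,im,(x,y,B[2]),(150,240),68,sd,span=(-.9,.4) ,reach=6) if n=='side' else fit(n,im,(x,y,B[2]),(150,240),68,sd,span=(-.9,.4),reach=6)
    print(n,d.round(3),e,rel(B,d),viewer.pinpoint('board_front',n)[:1] and rel(B,np.r_[world(viewer.pinpoint('board_front',n)[0]['at'],n)[:2]+120*np.array([-s_,c_]),B[2]])['over'])
    draw(n,im,d,(150,240),68,(0,0,255)); draw(n,im,B,(360,480),60,(255,0,0))
    o=im[100:260,150:340] if n=='top' else im[120:280,190:380]
    globals()[n]=o
cv2.imwrite('pics/mid2.png',cv2.resize(np.hstack([top,side]),None,fx=2.1,fy=2.1,interpolation=cv2.INTER_CUBIC))
```

```text
push 8.99 blk -50.0 -16.0 z 63.0 F [-0.5  1.5 -0.6] 1.0
top [ 5.40194e+02 -1.43565e+02  9.20000e-02] 0.8506334351496463 {'over': np.float64(27.070500835199084), 'x': np.float64(-42.32073638771742), 'ang': np.float64(0.002497163417307019)} 27.42045448995458
side [ 5.36674e+02 -1.45666e+02  9.40000e-02] 0.5937994063597358 {'over': np.float64(28.84783568605087), 'x': np.float64(-46.014574937320845), 'ang': np.float64(0.004818464975222092)} 21.284895696967226
```

View pics/mid2.png

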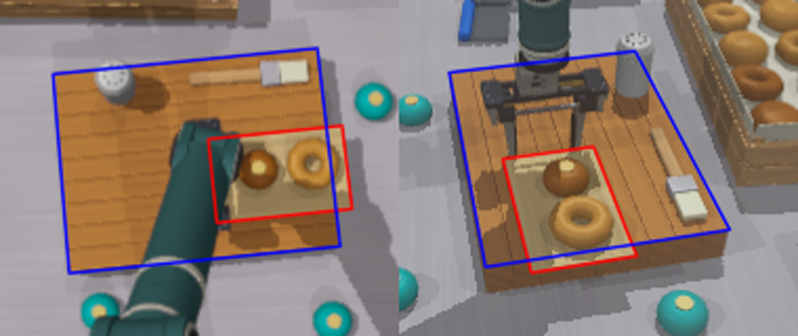

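The board now overhangs by about 28 mm (27.1 from the top view, 28.8 from the side) and is square within 0.005 rad. I'll push 12 mm more, back off, rise and check.

Run:
```python
from meas import *
robot.servo_line(W(-50,-28.3,63),20); st('push'); robot.hold(.2)
robot.servo_line(W(-50,12,63),60); robot.servo_line(W(-50,12,230),150); 
robot.movep([292.56,500,230],Q); robot.hold(.3); st('clear')
o=[]
for n in('top','side'):
    im=save(n,f'pics/{n}3.png').copy(); x,y,_=W(-44,-160,0)
    d,e=fit(n,im,(x,y,B[2]),(150,240),68,[(0,1),(0,-1),(1,1),(1,-1)],reach=6)
    bb,_=fit(n,im,B,(360,480),60,[(1,1),(0,1),(1,-1)] if n=='top' else [(1,-1),(0,-1),(1,1)],reach=6)
    print(n,d.round(3),e,rel(B,d),bb.round(3))
    draw(n,im,d,(150,240),68,(0,0,255)); o.append(im[100:260,150:340] if n=='top' else im[120:280,190:380])
cv2.imwrite('pics/end.png',cv2.resize(np.hstack(o),None,fx=2.1,fy=2.1,interpolation=cv2.INTER_CUBIC))
```

```text
push 10.26 blk -49.9 -29.0 z 63.1 F [1.2 0.2 0.3] 1.0
clear 14.78 blk -231.0 515.7 z 230.1 F [-0.1 -0.  -0.3] 1.0
top [ 5.41642e+02 -1.56906e+02  9.00000e-02] 0.9446648826203088 {'over': np.float64(40.48759546181827), 'x': np.float64(-42.070800367245035), 'ang': np.float64(0.00015318594567606536)} [5.70263e+02 5.78200e+00 8.80000e-02]
side [ 5.38195e+02 -1.56695e+02  9.10000e-02] 0.856264427501074 {'over': np.float64(39.96958864392536), 'x': np.float64(-45.48526649751304), 'ang': np.float64(0.001508823340356527)} [5.68514e+02 6.89200e+00 9.10000e-02]
```

View pics/end.png

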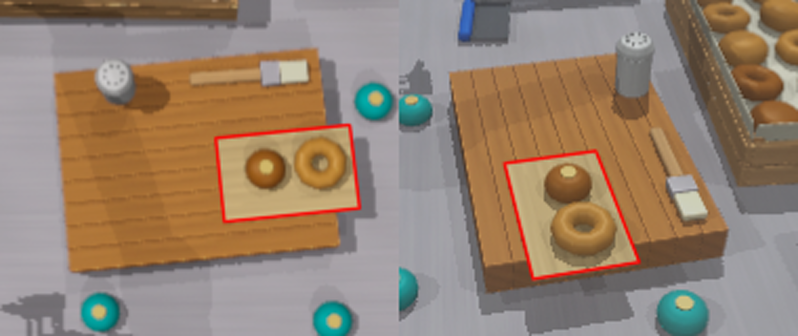

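The final picture shows the board square with about 40 mm of overhang and both rolls on it. The shaker and brush haven't moved, and the arm is clear.

```bash
python3 -c "
from cell import robot; print(robot.job_done())"
```

```text
the job is handed in; nothing more can be done
None
```

The job is handed in (no verdict was returned): the board hangs about 40 mm over the block's right-hand end, square within 0.002 rad by both cameras, with both rolls still on it and the arm clear.

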